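Twist-lock a spring nut into a cast-in channel

ROBOT

A 7-joint arm with a two-finger parallel gripper is mounted at the origin on the work surface. World frame = base frame: x ahead of the robot, y to its left, z up, the work surface at z = 0. Lengths are in mm, angles in rad, forces in N, time in s.
With the tool pointing down it reaches from about 400 to 875 mm from the base axis. Payload 4.4 kg.
Tool frame: the origin (TCP) lies midway between the tips of the shut fingers; the grasp point (between the pads) lies ctrl.grip_depth behind it (ctrl.grip_depth is the distance from the TCP to the grasp point, in mm); z points along the fingers, y is the line along which they close (so a half turn about z gives the same grasp; the last joint's range is limited). The gripper opens to 85 mm and grips with 20 to 120 N. Pads are 22 mm wide; open, the fingers measure 114 mm over their backs; the gripper's body (76 mm by 85 mm) begins 54 mm behind the grasp point. The pads swing forward as they close: fully open they stand 13 mm farther back than shut.
Start: joints at [1.229, 0.628, 0.038, 1.517, -0.027, 0.996, -0.02], TCP at [177.033, -625.441, 231.313] pointing down, gripper open.
Joint ranges: [-3.06, 3.06], [-0.37, 2.12], [-1.25, 1.32], [0.18, 2.47], [-1.1, 4.24], [0.23, 1.98], [-2.94, 2.94]. Speed limits (rad/s): [2.57, 2.57, 3.14, 3.14, 3.14, 3.14, 3.14].

INTERFACE

Orientations are given as [roll, pitch, yaw] about the fixed x, y, z axes, in that order (R = Rz(yaw) Ry(pitch) Rx(roll)).
In Python, from cell import ctrl gives the robot as it stands.
- The arm moves only by the tool carry_out, never from a script. Its argument "deltas" is one flat list of numbers, 7 for each row, row after row: the turn, a rotation vector about the tool's x, y, z in degrees, then the shift along the tool's x, y, z in m, then the closure, from -1 (fully open) to 1 (shut). In form: [wx, wy, wz, dx, dy, dz, claw, wx, wy, wz, dx, dy, dz, claw, ...]. A call has 1 to 12 rows; each row shifts and turns the commanded pose from where the row before left it, along the tool's axes as they then stand; what a row does not reach is not made up. A row lasts 1/8 s, in which the tool goes at most 62.5 mm and 10.7 degrees, less where a joint would pass 70% of its speed; a pose out of reach is approached as far as the arm can. A call with a gripper value outside its range is refused whole. The fingers move at their own pace and stop on an object; the grip force is fixed at half the most. Time passes only in rows, so rows that do not move let the fingers close. It gives the time, the measured TCP pose, the force, the opening and the grip force at its end, in the units of the state.
- ctrl.read_state(): the state, without advancing time (a new reading comes with each control period).
- ctrl.get_image(name): name is "scene" or "top" or "wrist"; returns the picture (400x640x3 uint8, red, green, blue); there is no depth.
- ctrl.calibration(name): a dict with "mtx" (3x3 intrinsics, pixels), "distortion" ([k1, k2, p1, p2, k3] as OpenCV has them; the pictures are not rectified), "R" (3x3) and "t" (3): a world point X has camera coordinates R X + t. Camera axes: x right, y down, z forward; pixel columns grow to the right and rows downward; lengths in mm; the calibration is good to about 2 mm. A picture is of the moment at which its call begins: read the wrist's pose just before it. calibration takes no time and is no camera call; for the wrist camera it gives the pose at the moment of the call.
- ctrl.finish_job(): hands the job in; it is judged then, once.
The state is a dict: "clock": time; "qpos": joint angles; "qd": joint speeds; "tau": joint torques, N m; "eef_pos": TCP position; "tool_rot": TCP orientation; "force": force on the tool from outside, world axes, zero at the start; "torque": the same for the moment, N m; "width": finger opening in mm; "gripper_force": force on a finger pad.
Only numpy, scipy, OpenCV 4.12 (cv2) and the standard library are available. Lean on these libraries where they do the work, as an engineer would, in place of code of your own. Each camera call takes 0.05 s, during which the arm holds its last target. There are 200 camera calls.

TASK

Take the orange-tabbed spring nut out of the wooden holder and lock it in the steel channel of the concrete beam at the red mark: put it through the slot lengthwise, press it down against its spring, turn it a quarter turn so that it lies across the slot, and let it come up until its grooves have caught both lips, then let go. The channel is not quite central in the beam, so feel for the slot and press gently, without forcing the nut against the steel, and leave the stones, the hammer and the tub where they are.

Things in the scene. Friction and masses are not known exactly. Their poses are not given: they have to be found in the camera images.
- nut: Spring channel nut, loose, 0.1 to 0.17 kg. Origin: middle of the underside of its steel bar; x along the bar, z up the stud. Bar 40 mm long (x), 22 wide (y), 12 high, corners cut away (within a 42 mm circle). Two grooves cross its top along y, 3.5 mm deep, each 9.5 to 17.5 mm from the middle. Works either way round, turned in either sense. More than 25 N against beam or channel damages it.
- nut_tab (a point): Centre of the nut's orange plastic grip tab, 52 mm above the nut's origin, on its z axis; axes as the nut's. The tab is 32 mm (x) by 12 mm (y) by 28 mm high (38 to 66 mm above the nut's origin), on a 10 mm stud: take it by its 12 mm thickness.
- nut_tip (a point): Where the free end of the nut's spring plunger is when not pushed in, 16 mm below the nut's origin (not moving with the plunger). The plunger is round, 10 mm in diameter, tapered to 6 mm at the tip, rigid sideways; it yields upwards with 3 N at first touch plus 0.6 N per mm and meets its stop after 12 mm (10 N).
- beam: Concrete beam, fixed, pebble mosaic on both ends. Origin: centre of its underside; y along it (340 mm), x across (110 mm), z up. Concrete top at 70 mm; stones to 81 mm high, only beyond 110 mm from the middle. A steel channel 220 mm long with a slot is cast in along its top, parallel to y.
- slot (a point): Point of the beam at the level of the channel's top, 73 mm above the beam's origin, on the beam's centre line; axes as the beam's. The slot is 24 mm wide (x) but its middle lies up to 6.5 mm to either side of this line (not measured: see or feel it). Its lips are 3 mm thick and reach 9 mm down from this level. The space below is 47 mm wide; its floor is 29.5 mm below this level.
- lock_level (a point): Point on the beam's centre line, 55.5 mm above the beam's origin: the height of the nut's origin when its grooves sit up on the lips. The nut turns freely under the lips only with its origin lower than 52 mm above the beam's origin; the plunger meets its stop at 47.5 mm. Turn it at about 50 mm.
- mark: Red paint line 5 mm wide across the beam, over its top and down both long sides, with a gap at the slot. Origin: where the mark crosses the beam's centre line, at the level of the beam's underside; axes as the beam's: the nut belongs at y = 0 of this frame.
- holder: Block of wood, fixed, 66 by 66 by 40 mm high, origin at the centre of its underside. The nut's bar rests on its top and the plunger hangs in a 22 mm hole in its middle.
- hammer: Hammer, loose, lying on the bench, 240 mm long; origin under it.
- tub: White open plastic tub, loose, 110 mm in diameter, 75 mm high; origin at the centre of its underside.
- stone: Reddish-brown flat stone, loose, 58 mm in diameter, 28 mm high; origin at the centre of its underside.
- pebble: Pale flat pebble, loose, 64 mm in diameter, 32 mm high; origin at the centre of its underside.

How it is judged (in metres and radians):
On the way:
1. the nut is through the slot lengthwise, its top below the lips (z of nut in the frame of beam below 0.0525 m and angle between the x axis of nut and the y axis of beam, either way round below 0.3 rad and x of nut in the frame of beam between -0.01 and 0.01 m), for 0.05 s.
At the end, for the whole second after the job is handed in: The nut is at rest in the channel, across the slot (within 0.2 rad), upright (within 0.1 rad), its grooves up on both lips (underside 54 to 57 mm above the beam's underside), within 10 mm of the beam's centre line and within 12 mm of the red mark along the channel (z of nut in the frame of beam between 0.054 and 0.057 m and angle between the x axis of nut and the x axis of beam, either way round below 0.2 rad and angle between nut's own z axis and vertical below 0.1 rad and x of nut in the frame of beam between -0.01 and 0.01 m and y of nut in the frame of mark between -0.012 and 0.012 m and linear speed of nut below 0.02 m/s); the robot touches nothing.
It fails at once if the nut is forced against the beam or channel with more than 25 N (contact force between nut and beam above 25 N).
It fails at once if the hammer, the tub, the stone or the pebble is moved by more than 20 mm (distance of any of hammer, tub, stone, pebble from where it was at the start of the episode above 0.02 m).
It also fails if it takes over 58 s, if anything falls off the work surface, if the arm or the gripper's body presses on something with over 40 N, if the wrist force passes 120 N, or if a joint passes its speed limit or range.

## Working session

There is one attempt and no reset: what is moved stays moved. The work goes in short steps, Python scripts to look and compute and a tool call to move; the robot and the scene stay as the last step left them, time stands still between calls to the robot, and variables do not carry over. Pictures are saved under pics/ and viewed, at most 10 in all, crops included, and the job is handed in when it is done.

Besides the shell and the picture viewer there is one more tool, called after "Request:" as name(argument=value, ...) on one line, values as JSON. carry_out: Moves the arm, as the interface text tells. Its arguments: {"type":"object","properties":{"deltas":{"type":"array"}},"required":["deltas"]}

```bash
mkdir -p pics
cat > h.py <<'E'
import numpy as np, cv2
from cell import ctrl
def ray(c,uv):
    p=cv2.undistortPoints(np.array([[uv]],float),np.array(c["mtx"],float),np.array(c["distortion"],float))[0,0]
    R=np.array(c["R"]);t=np.array(c["t"]);return -R.T@t, R.T@np.array([p[0],p[1],1])
def at(c,uv,z):
    o,d=ray(c,uv);return (o+d*(z-o[2])/d[2]).round(1)
def px(c,X):
    return cv2.projectPoints(np.array([X],float),cv2.Rodrigues(np.array(c["R"],float))[0],np.array(c["t"],float),np.array(c["mtx"],float),np.array(c["distortion"],float))[0][0,0]
def shot(n,f,crop=None,s=1):
    im=ctrl.get_image(n)[...,::-1]
    cv2.imwrite("pics/raw_"+f,im)
    if crop: x0,y0,x1,y1=crop; im=im[y0:y1,x0:x1]
    cv2.imwrite("pics/"+f,cv2.resize(im,None,fx=s,fy=s,interpolation=cv2.INTER_CUBIC))
E
python3 - <<'E'
from h import *
s=ctrl.read_state();print(s);print(ctrl.grip_depth)
shot("top","top1.png",None,1.25);shot("scene","scene1.png",None,1.25)
for n in("top","scene","wrist"):
    c=ctrl.calibration(n);print(n,-np.array(c["R"]).T@np.array(c["t"]),np.array(c["R"]).round(2).tolist(),np.array(c["mtx"])[0,0])
E
```

```text
{'clock': 0.0, 'qpos': array([ 1.22918982,  0.62936543,  0.03846579,  1.51838231, -0.02696991,
        0.99632257, -0.02001032]), 'qd': array([-0.00031166, -0.00157366,  0.00205917, -0.00090261, -0.00164305,
       -0.00084667, -0.00059881]), 'tau': array([-1.04970186e-04, -5.63403261e+01,  1.22660704e+00, -1.93439323e+01,
        1.11363948e-02,  1.07405253e-02,  5.50593086e-05]), 'eef_pos': array([ 176.83999083, -624.81329217,  230.37247469]), 'tool_rot': array([-3.13963465e+00,  6.66401846e-05,  2.75793018e-01]), 'force': array([ 0.47043746, -0.57052427, -0.68628853]), 'torque': array([ 0.04773061, -0.00633223,  0.05161771]), 'gripper_force': 0.0, 'width': 85.59763957504977}
18.700000000000003
top [385.06939984 -26.45787397 961.93083392] [[0.02, -1.0, -0.02], [-0.98, -0.02, -0.17], [0.17, 0.02, -0.98]] 360.9239141223695
scene [1013.40712182  473.63137245  554.94206531] [[-0.73, 0.69, -0.02], [0.41, 0.41, -0.82], [-0.55, -0.6, -0.58]] 365.71205539030456
wrist [ 254.21584857 -602.78018503  373.96550224] [[0.27, -0.96, -0.0], [-0.91, -0.26, 0.31], [-0.3, -0.08, -0.95]] 287.44934889521176
```

View pics/top1.png

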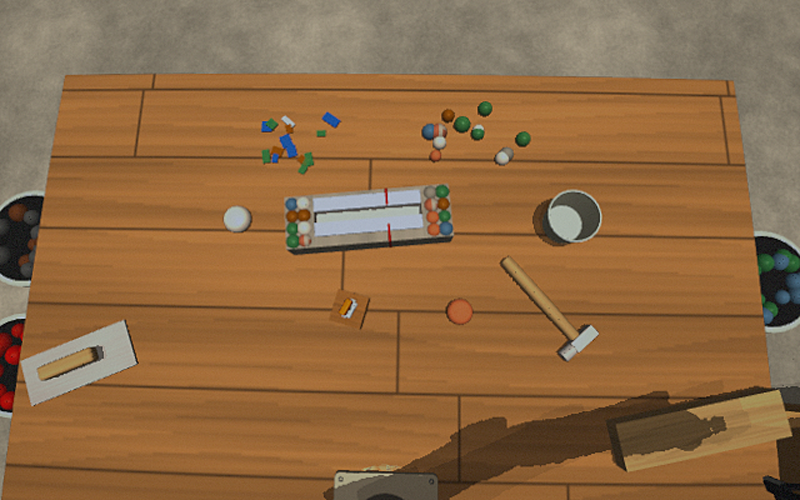

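View pics/scene1.png

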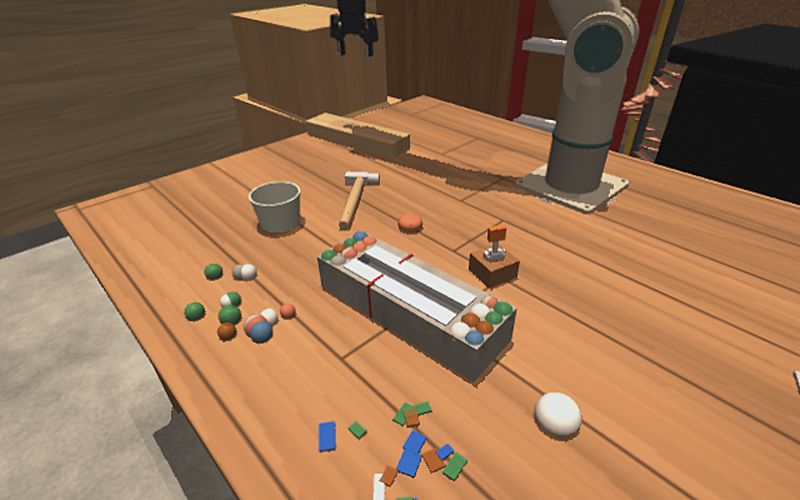

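The top view shows the beam at about (368,217) of the 1.25x picture, its red mark near (388,197)/(389,236), the holder and nut at (349,308), the stone at (460,311), the hammer to the right and the tub at (573,216). I'll enlarge the beam and the nut.

Run:
```python
from h import *
t=cv2.imread("pics/raw_top1.png");
a=cv2.resize(t[140:210,220:370],None,fx=5,fy=5,interpolation=cv2.INTER_CUBIC)
b=cv2.resize(t[225:268,258:303],None,fx=5,fy=5,interpolation=cv2.INTER_CUBIC)
s=cv2.imread("pics/raw_scene1.png")
d=cv2.resize(s[172:232,370:420],None,fx=4,fy=4,interpolation=cv2.INTER_CUBIC)
o=np.zeros((600,760,3),np.uint8);o[:350,:750]=a;o[355:570,:225]=b;o[355:595,300:500]=d
cv2.imwrite("pics/crop1.png",o)
```

```text
(no output)
```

View pics/crop1.png

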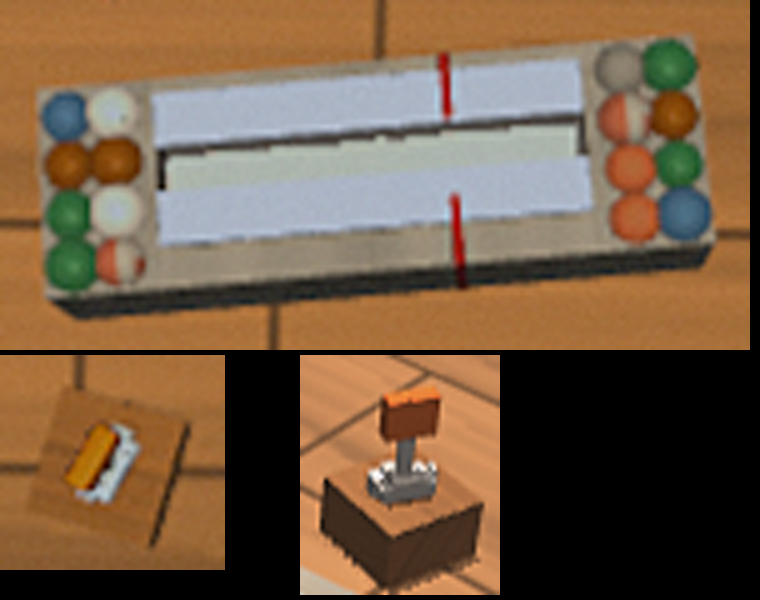

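The crop shows the channel's corners, the red mark and the slot edges clearly: the far lip edge runs (160,152)–(583,116) and the near one (161,190)–(590,153). The tab's top lies near (92,456), running from lower left to upper right.

Run:
```python
from h import *
c=ctrl.calibration("top")
A=lambda u,v,z:at(c,((u+.5)/5-.5+220,(v+.5)/5-.5+140),z)
B=lambda u,v,z:at(c,((u+.5)/5-.5+258,(v-355+.5)/5-.5+225),z)
ch=[A(*p,73) for p in((152,95),(580,60),(592,208),(161,243))];print("chan",ch,np.mean(ch,0))
co=[A(*p,70) for p in((38,90),(693,37),(712,240),(47,298))];print("conc",co,np.mean(co,0))
for a,b in((0,1),(3,2)):
  for q in(ch,co): d=q[b]-q[a];print(np.linalg.norm(d),np.degrees(np.arctan2(d[1],d[0])))
print("slot",[A(*p,73) for p in((160,152),(583,116),(449,117),(455,195),(161,190),(590,153))])
print("mark",[A(*p,71) for p in((443,56),(460,262))],[A(*p,73) for p in((449,117),(455,195))])
print("tab",[B(*p,106) for p in((77,474),(108,437),(92,456))])
print("hold",[B(*p,40) for p in((65,388),(187,425),(152,545),(30,510))])
cs=ctrl.calibration("scene")
print("tabtop scene",at(cs,(370+(410-300)/4,172+(395-355)/4),106))
```

```text
chan [array([647.2, 160.3,  73. ]), array([668.8, -58.9,  73. ]), array([591.2, -65.7,  73. ]), array([569.7, 151.7,  73. ])] [619.225  46.85   73.   ]
conc [array([650. , 220.2,  70. ]), array([ 683. , -117.1,   70. ]), array([ 576.3, -126.4,   70. ]), array([541.1, 208.8,  70. ])] [612.6    46.375  70.   ]
220.26166257431183 -84.3722340971967
338.91044539819063 -84.41220737630071
218.4605456369639 -84.35203943642804
337.0431426390397 -84.00523078702876
slot [array([617.1, 154.6,  73. ]), array([639.1, -60.7,  73. ]), array([637.6,   7.5,  73. ]), array([596.8,   3.6,  73. ]), array([597.2, 153.1,  73. ]), array([619.7, -64.4,  73. ])]
mark [array([670.6,  11.4,  71. ]), array([5.627e+02, 4.000e-01, 7.100e+01])] [array([637.6,   7.5,  73. ]), array([596.8,   3.6,  73. ])]
tab [array([418.6,  87.7, 106. ]), array([436.3,  73.6, 106. ]), array([427.2,  80.9, 106. ])]
hold [array([464.9, 104.3,  40. ]), array([447.1,  41.2,  40. ]), array([386.4,  57.1,  40. ]), array([402.6, 119.7,  40. ])]
tabtop scene [427.1  81.3 106. ]
```

Request:
carry_out(deltas=[0,0,0,0.0405,-0.0318,0,-1,0,0,0,0.0405,-0.0318,0,-1,0,0,0,0.0405,-0.0318,0,-1,0,0,0,0.0405,-0.0318,0,-1,0,0,0,0.0405,-0.0318,0,-1,0,0,0,0.0405,-0.0318,0,-1,0,0,0,0.0405,-0.0318,0,-1,0,0,0,0.0405,-0.0318,0,-1,0,0,0,0.0405,-0.0318,0,-1])

```text
clock: 1.23
eef_pos: [450.5, -249.3, 231.2]
tool_rot: [-3.141, 0.0, 0.276]
force: [0.1, 0.4, -0.5]
width: 85.5
gripper_force: 0.0
```

Request:
carry_out(deltas=[0,0,0,0.0097,-0.0464,0,-1,0,0,0,0.0097,-0.0464,0,-1,0,0,0,0.0097,-0.0464,0,-1,0,0,0,0.0097,-0.0464,0,-1,0,0,0,0.0097,-0.0464,0,-1,0,0,0,0.0097,-0.0464,0,-1,0,0,0,0.0097,-0.0464,0,-1])

```text
clock: 2.1
eef_pos: [426.4, 81.6, 231.3]
tool_rot: [3.141, 0.0, 0.276]
force: [0.3, -0.5, -0.5]
width: 85.6
gripper_force: 0.0
```

Request:
carry_out(deltas=[0,0,-10.5,0,0,0,-1,0,0,-10.5,0,0,0,-1,0,0,-10.5,0,0,0,-1,0,0,-10.5,0,0,0,-1,0,0,-10.5,0,0,0,-1,0,0,-10.5,0,0,0,-1,0,0,-10.5,0,0,0,-1,0,0,-10.5,0,0,0,-1,0,0,-10.5,0,0,0,-1,0,0,-10.5,0,0,0,-1,0,0,-10.5,0,0,0,-1,0,0,-10.5,0,0,0,-1])

```text
clock: 3.6
eef_pos: [426.5, 80.0, 231.1]
tool_rot: [-3.141, -0.0, 2.481]
force: [-0.4, 0.8, -0.0]
width: 85.5
gripper_force: 0.0
```

Run:
```python
from h import *
c=ctrl.calibration("wrist");print(px(c,[427,81,106]),ctrl.read_state()["qpos"].round(2))
np.save("cw.npy",c,allow_pickle=True)
u,v=px(c,[427,81,106]).astype(int)
shot("wrist","w1.png",(max(u-80,0),max(v-75,0),min(u+80,640),min(v+75,400)),4);print(max(u-80,0),max(v-75,0))
```

```text
[323.39825663 188.62841608] [ 0.22  0.38 -0.62  2.08  0.31  0.78  0.31]
243 113
```

View pics/w1.png

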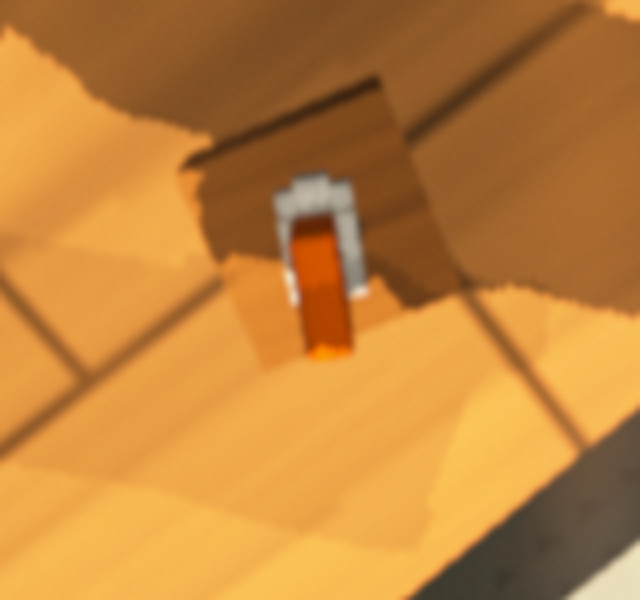

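The close-up shows the tab's top face between about (292,240), (340,235), (353,352) and (305,358), with its centre at about (322,297). That is very near the predicted point, and the tab is turned only slightly from the tool's axis.

Run:
```python
from h import *
c=ctrl.calibration("wrist");s=ctrl.read_state()
W=lambda u,v,z:at(c,((u+.5)/4-.5+243,(v+.5)/4-.5+113),z)
q=[W(*p,106) for p in((292,240),(340,235),(353,352),(305,358))];print(q,np.mean(q,0))
d=(q[0]+q[1]-q[2]-q[3])/2;print(np.linalg.norm(d),np.degrees(np.arctan2(d[1],d[0])))
q=[W(*p,40) for p in((185,168),(378,80),(462,285),(265,368))];print(q,np.mean(q,0))
print(s["eef_pos"],np.degrees(s["tool_rot"]))
```

```text
[array([409.7,  84.9, 106. ]), array([415.8,  94.7, 106. ]), array([441.3,  79.3, 106. ]), array([435.3,  69. , 106. ])] [425.525  81.975 106.   ]
29.96205934177424 148.5115114462258
[array([385.1,  62.4,  40. ]), array([399.3, 122.3,  40. ]), array([463.5, 106. ,  40. ]), array([448. ,  42.3,  40. ])] [423.975  83.25   40.   ]
[426.48643124  80.04648244 231.06631658] [-1.79975039e+02 -2.98183279e-02  1.42439134e+02]
```

Request:
carry_out(deltas=[0,0,-6,0,0,0,-1,0,0,0,0.001,0.001,0.03,-1,0,0,0,0,0,0.04,-1,0,0,0,0,0,0.04,-1,0,0,0,0,0,0.03,-1,0,0,0,0,0,0.016,-1,0,0,0,0,0,0,-1])

```text
clock: 4.53
eef_pos: [425.5, 81.4, 74.4]
tool_rot: [-3.139, -0.002, 2.578]
force: [-0.6, -0.5, -0.3]
width: 85.2
gripper_force: 0.0
```

Request:
carry_out(deltas=[0,0,0,0,0,0,0,0,0,0,0,0,0,0.5,0,0,0,0,0,0,1,0,0,0,0,0,0,1,0,0,0,0,0,0,1,0,0,0,0,0,0,1,0,0,0,0,0,0,1])

```text
clock: 5.4
eef_pos: [426.6, 81.6, 75.7]
tool_rot: [3.141, 0.001, 2.58]
force: [-0.9, -0.2, 5.0]
width: 11.1
gripper_force: 58.4
```

Request:
carry_out(deltas=[0,0,0,0,0,-0.02,1,0,0,0,0,0,-0.035,1,0,0,0,0,0,-0.035,1,0,0,10.4,0,0,0,1,0,0,10.4,0,0,0,1,0,0,10.4,0,0,0,1,0,0,10.4,0,0,0,1,0,0,10.4,0,0,0,1,0,0,0,0,0,0,1])

```text
clock: 6.52
eef_pos: [426.1, 81.6, 165.2]
tool_rot: [-3.141, 0.001, 1.674]
force: [0.4, 0.8, -0.9]
width: 11.1
gripper_force: 58.7
```

Request:
carry_out(deltas=[0,0,0,-0.018,0.036,0,1,0,0,0,-0.018,0.036,0,1,0,0,0,-0.018,0.036,0,1,0,0,0,-0.018,0.036,0,1,0,0,0,-0.018,0.036,0,1,0,0,0,0,0,0,1,0,0,0,0,0,0,1])

```text
clock: 7.4
eef_pos: [613.3, 10.5, 164.6]
tool_rot: [-3.139, -0.001, 1.674]
force: [-0.4, 0.6, -1.7]
width: 11.1
gripper_force: 59.1
```

Run:
```python
from h import *
P=[];Q=[]
c=ctrl.calibration("wrist")
shot("wrist","w2.png",None,1.25)
for i in range(6):
    s=ctrl.read_state();P.append(s["eef_pos"]);Q.append(np.degrees(s["tool_rot"]));ctrl.get_image("wrist")
print(np.mean(P,0),np.std(P,0),np.array(Q)[:,2].mean(),s["clock"],s["force"],s["width"])
print(px(c,[623.2,6.3,73]))
```

```text
[613.60102094  10.83497103 165.27826739] [0.36435545 0.1044416  0.26470167] 95.90755050198094 7.7 [-0.41689941 -0.42820446 -1.48510217] 10.846458461466998
[333.32825947 206.00038858]
```

View pics/w2.png

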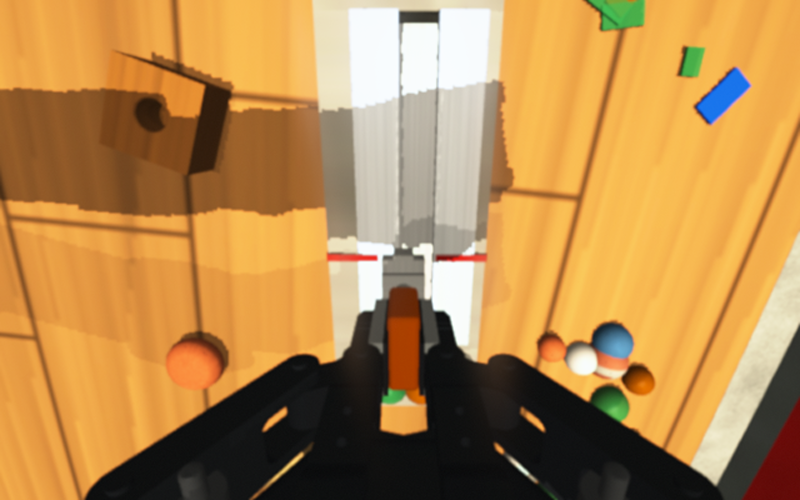

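The wrist view shows the nut held straight, with its bar at (404,265), the slot edges at about x=400 and 438 above it, and the red mark at row 257. I'll measure the edges on an enlarged crop.

Run:
```python
from h import *
t=cv2.imread("pics/raw_w2.png")
a=cv2.resize(t[50:230,250:400],None,fx=3.3,fy=3.3,interpolation=cv2.INTER_CUBIC)
cv2.imwrite("pics/crop2.png",a);print(a.shape)
g=t.mean(2)
for r in(60,90,120,160,180,190): print(r,g[r,312:360].astype(int))
```

```text
(594, 495, 3)
60 [251 251 251 251 251 251 242 206 201 239 249 251 251 251 250 251 251 251
 251 251 251 251 251 251 251 251 251 251 251 251 251 251 251 251 251 251
 250 241 229 246 251 251 251 251 251 251 251 251]
90 [208 209 211 212 216 216 199 168 151 154 170 179 181 179 178 179 181 184
 183 180 180 182 181 179 179 179 180 180 179 180 181 180 178 178 179 174
 158 148 179 200 204 204 207 208 208 207 204 204]
120 [202 203 203 206 209 208 191 160 143 146 161 170 173 172 172 173 174 175
 175 172 174 176 174 172 172 173 173 173 174 173 172 169 169 171 169 151
 137 167 193 198 199 201 203 204 201 200 201 204]
160 [196 194 195 198 200 199 183 153 135 139 152 160 163 163 163 164 166 166
 164 165 166 166 164 164 164 165 164 165 164 160 158 159 161 160 146 142
 176 193 192 194 195 195 193 191 192 194 197 198]
180 [194 193 194 201 209 215 204 166 137 135 142 149 149 141 136 135 135 135
 134 136 137 134 133 133 132 133 136 135 133 129 128 130 131 125 115 128
 152 165 166 164 162 160 159 160 163 169 176 178]
190 [193 192 193 190 175 163 155 142 134 132 132 133 134 134 133 133 135 135
 135 136 136 135 132 132 132 134 135 134 132 128 128 130 130 122 118 139
 155 157 156 157 156 154 154 155 158 160 161 163]
```

View pics/crop2.png

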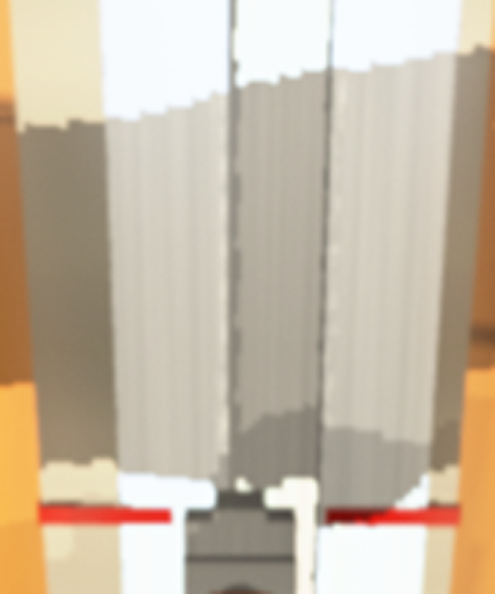

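The crop shows the slot's top edges at full-frame columns 318.6 on the left and 347.6–349.8 on the right, the bar spanning crop x 186–296, and the red mark at crop row 515.

Run:
```python
from h import *
c=ctrl.calibration("wrist")
R=cv2.Rodrigues(np.array([0,0,np.radians(95.9)]))[0]
ux=np.array([np.cos(np.radians(95.9)),np.sin(np.radians(95.9)),0]);uy=np.array([ux[1],-ux[0],0])
tcp=np.array([613.6,10.83,165.3])
T=lambda p:np.array([(p-tcp)@ux,(p-tcp)@uy]).round(1)
for l,r,v in((318.6,349.8,90),(318.6,348.8,120),(318.6,347.6,160)):
    a,b=at(c,(l,v),73),at(c,(r,v),73);print(a,b,np.linalg.norm(a-b),"mid in tool",T((a+b)/2),T(a),T(b))
C=lambda u,v:(250+(u+.5)/3.3-.5,50+(v+.5)/3.3-.5)
print("mark",[ (at(c,C(*p),73),T(at(c,C(*p),73))) for p in((45,514),(165,516),(335,516),(455,515))])
for z in(131,140,143):print("bar",z,[T(at(c,C(*p),z)) for p in((186,520),(296,520),(240,510))])
```

```text
[602.5  99.5  73. ] [626.4 102.   73. ] 24.03039741660547 mid in tool [89.4 10.1] [89.3 -1.9] [89.4 22.1]
[604.6  77.1  73. ] [628.6  79.5  73. ] 24.119701490690137 mid in tool [66.8  9.9] [66.8 -2.1] [66.8 22. ]
[607.8  45.   73. ] [631.7  47.5  73. ] 24.030397416605584 mid in tool [34.6  9.8] [34.6 -2.3] [34.6 21.8]
mark [(array([5.635e+02, 3.000e-01, 7.300e+01]), array([ -5.3, -50.9])), (array([595.2,   2.9,  73. ]), array([ -6. , -19.1])), (array([640. ,   7.5,  73. ]), array([-6. , 25.9])), (array([671.6,  10.9,  73. ]), array([-5.9, 57.7]))]
bar 131 [array([ 14.4, -10. ]), array([14.3, 12. ]), array([16.5,  0.8])]
bar 140 [array([17.7, -9.4]), array([17.7, 11.5]), array([19.7,  0.8])]
bar 143 [array([18.8, -9.3]), array([18.8, 11.3]), array([20.8,  0.8])]
```

Request:
carry_out(deltas=[0,0,0.3,-0.003,0.0045,0,1,0,0,0,-0.003,0.004,0,1,0,0,0,0,0,0.025,1,0,0,0,0,0,0.02,1,0,0,0,0,0,0.008,1,0,0,0,0,0,0,1,0,0,0,0,0,0,1])

```text
clock: 8.62
eef_pos: [624.4, 5.2, 113.2]
tool_rot: [3.14, 0.0, 1.667]
force: [-0.1, -0.1, -2.0]
width: 10.8
gripper_force: 59.1
```

Run:
```python
from h import *
c=ctrl.calibration("wrist")
shot("wrist","w3.png",(240,130,400,250),4)
P=[];F=[]
for i in range(5):
    s=ctrl.read_state();P.append(s["eef_pos"]);F.append(s["force"]);ctrl.get_image("wrist")
print(np.mean(P,0),np.mean(F,0),np.std(F,0),np.degrees(s["tool_rot"]),s["clock"])
```

```text
[624.1743204    5.14665076 113.10025956] [ 0.1761391   0.404565   -1.60404548] [0.33891118 0.47875058 0.39947911] [1.79943388e+02 7.48985404e-03 9.55004085e+01] 8.875
```

View pics/w3.png

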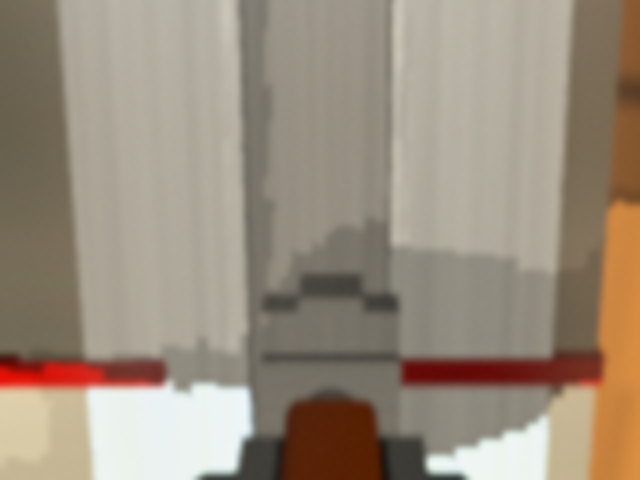

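The nut hovers over the slot. The slot edges are at x≈243 and 392 (crop row 100), and the bar spans 262–398 at row 300, so it looks slightly right of the slot.

Run:
```python
from h import *
c=ctrl.calibration("wrist");g=cv2.imread("pics/raw_w3.png").mean(2)
for r in(150,170,190,204,207): print(r,g[r,296:346].astype(int))
y=np.radians(95.6);ux=np.array([np.cos(y),np.sin(y),0]);uy=np.array([ux[1],-ux[0],0]);tcp=np.array([624.17,5.15,113.1])
T=lambda p:np.array([(p-tcp)@ux,(p-tcp)@uy]).round(1)
C=lambda u,v:(240+(u+.5)/4-.5,130+(v+.5)/4-.5)
for l,r,v in((243,393,80),(247,390,220)):
    a,b=T(at(c,C(l,v),73)),T(at(c,C(r,v),73));print(a,b,(a+b)/2)
for z in(78,87,90):print(z,T(at(c,C(264,302),z)),T(at(c,C(398,302),z)))
print(T(at(c,C(100,372),73)),T(at(c,C(500,371),73)))
```

```text
150 [178 179 178 165 130 111 116 118 118 121 129 135 140 142 143 143 143 142
 145 145 144 142 143 145 146 143 142 143 144 143 142 144 143 144 142 139
 138 138 141 140 130 133 165 180 174 171 172 172 172 172]
170 [176 176 173 168 147 117 110 114 114 114 119 130 136 139 141 141 140 140
 141 142 141 141 142 143 143 141 140 141 141 141 140 141 142 141 140 136
 135 136 138 138 130 137 169 181 176 172 170 169 168 166]
190 [168 170 171 171 158 126 109 110 113 113 114 118 130 137 138 139 139 138
 140 141 141 137 134 135 134 123 114 114 113 113 114 114 116 114 112 108
 108 109 110 108 109 134 166 174 170 169 167 164 164 162]
204 [164 168 171 170 166 146 115 107 109  99  85  78  76  78  80  79  78  79
  83  88  89  90  89  90  89  88  88  89  88  88  88  88  87  86  80  73
  69  70  70  68  66  70  81 103 126 134 135 133 132 131]
207 [165 169 171 171 167 146 115 107 107  99  88  83  82  83  83  81  82  86
  97 108 111 111 111 110 111 111 111 111 111 110 111 112 112 109  99  85
  79  78  77  76  75  75  78  95 122 134 135 133 132 131]
[ 51.9 -14.1] [51.8  9.8] [51.85 -2.15]
[ 28.8 -14. ] [28.6  9.7] [28.7  -2.15]
78 [ 16.1 -11.2] [16.1 10.9]
87 [ 19.4 -10.6] [19.3 10.4]
90 [ 20.5 -10.4] [20.4 10.2]
[  1.5 -40.1] [ 1.5 29.1]
```

Request:
carry_out(deltas=[0,0,0,0.0015,-0.0017,0,1,0,0,0,0,0,0.002,1,0,0,0,0,0,0.002,1,0,0,0,0,0,0,1,0,0,0,0,0,0,1])

```text
clock: 9.55
eef_pos: [621.8, 6.4, 108.3]
tool_rot: [-3.142, -0.0, 1.667]
force: [-0.4, -0.3, -2.1]
width: 10.9
gripper_force: 59.1
```

Request:
carry_out(deltas=[0,0,0,0,0,0.001,1,0,0,0,0,0,0.001,1,0,0,0,0,0,0,1])

```text
clock: 9.93
eef_pos: [621.7, 6.4, 106.2]
tool_rot: [-3.141, -0.0, 1.667]
force: [-0.4, 0.2, -2.3]
width: 11.1
gripper_force: 59.1
```

Request:
carry_out(deltas=[0,0,0,0,0,0.001,1,0,0,0,0,0,0.001,1,0,0,0,0,0,0,1])

```text
clock: 10.3
eef_pos: [621.7, 6.4, 104.2]
tool_rot: [-3.141, 0.0, 1.667]
force: [-0.2, 0.2, -2.1]
width: 11.1
gripper_force: 59.1
```

Request:
carry_out(deltas=[0,0,0,0,0,0.001,1,0,0,0,0,0,0.001,1,0,0,0,0,0,0,1])

```text
clock: 10.68
eef_pos: [621.7, 6.4, 102.2]
tool_rot: [-3.141, -0.0, 1.667]
force: [-0.9, 0.2, -2.1]
width: 11.2
gripper_force: 59.1
```

Request:
carry_out(deltas=[0,0,0,0,0,0.001,1,0,0,0,0,0,0.001,1,0,0,0,0,0,0.001,1,0,0,0,0,0,0.001,1,0,0,0,0,0,0,1])

```text
clock: 11.3
eef_pos: [621.8, 6.4, 98.2]
tool_rot: [-3.141, 0.0, 1.667]
force: [-0.5, -0.7, -1.2]
width: 11.0
gripper_force: 59.1
```

Request:
carry_out(deltas=[0,0,0,0,0,0.001,1,0,0,0,0,0,0.001,1,0,0,0,0,0,0.001,1,0,0,0,0,0,0.001,1,0,0,0,0,0,0,1])

```text
clock: 11.92
eef_pos: [621.8, 6.5, 94.6]
tool_rot: [3.141, 0.0, 1.667]
force: [-2.2, -0.1, 1.4]
width: 10.9
gripper_force: 59.6
```

Request:
carry_out(deltas=[0,0,0,0,0,0.001,1,0,0,0,0,0,0.001,1,0,0,0,0,0,0.001,1,0,0,0,0,0,0.001,1,0,0,0,0,0,0,1])

```text
clock: 12.55
eef_pos: [621.9, 6.5, 90.4]
tool_rot: [3.141, -0.0, 1.667]
force: [-1.2, 0.7, 4.5]
width: 11.0
gripper_force: 60.0
```

Request:
carry_out(deltas=[0,0,0,0,0,0.001,1,0,0,0,0,0,0.001,1,0,0,0,0,0,0.001,1,0,0,0,0,0,0.001,1,0,0,0,0,0,0,1])

```text
clock: 13.18
eef_pos: [621.9, 6.5, 86.6]
tool_rot: [3.141, 0.0, 1.667]
force: [-1.9, 0.3, 6.9]
width: 11.1
gripper_force: 60.3
```

Request:
carry_out(deltas=[0,0,0,0,0,0.001,1,0,0,0,0,0,0.0005,1,0,0,0,0,0,0,1,0,0,0,0,0,0,1])

```text
clock: 13.68
eef_pos: [621.9, 6.5, 85.2]
tool_rot: [3.141, 0.0, 1.667]
force: [-2.1, 0.8, 7.6]
width: 10.8
gripper_force: 60.4
```

Run:
```python
from h import *
P=[];F=[]
for i in range(5):
    s=ctrl.read_state();P.append(s["eef_pos"]);F.append(s["force"]);ctrl.get_image("wrist")
print(np.mean(P,0),np.mean(F,0),np.degrees(s["tool_rot"]),s["qpos"].round(2),s["clock"])
```

```text
[621.91349375   6.47059631  85.26176494] [-1.82089686  0.26836615  7.18355898] [1.79980333e+02 6.48402737e-03 9.55014523e+01] [ 0.11  0.78 -0.28  1.71  0.31  0.69 -0.23] 13.875
```

Request:
carry_out(deltas=[0,0,5,0,0,0,1,0,0,5,0,0,0,1,0,0,5,0,0,0,1,0,0,5,0,0,0,1,0,0,0,0,0,0,1])

```text
clock: 14.55
eef_pos: [622.7, 6.6, 85.5]
tool_rot: [3.14, -0.0, 1.317]
force: [-1.4, 0.1, 6.9]
width: 11.2
gripper_force: 60.5
```

Request:
carry_out(deltas=[0,0,6,0,0,0,1,0,0,6,0,0,0,1,0,0,6,0,0,0,1,0,0,6,0,0,0,1,0,0,6,0,0,0,1,0,0,0,0,0,0,1])

```text
clock: 15.3
eef_pos: [623.1, 6.6, 85.6]
tool_rot: [3.139, -0.002, 0.794]
force: [-0.5, 0.3, 6.9]
width: 10.8
gripper_force: 60.4
```

Request:
carry_out(deltas=[0,0,8,0,0,0,1,0,0,8,0,0,0,1,0,0,8,0,0,0,1,0,0,8,0,0,0,1,0,0,8,0,0,0,1,0,0,0,0,0,0,1,0,0,0,0,0,0,1])

```text
clock: 16.18
eef_pos: [623.3, 6.6, 85.7]
tool_rot: [3.141, -0.003, 0.096]
force: [0.1, 0.4, 7.7]
width: 11.1
gripper_force: 60.4
```

Request:
carry_out(deltas=[0,0,0,-0.001,0,0,1,0,0,0,0,0,-0.001,1,0,0,0,0,0,-0.001,1,0,0,0,0,0,-0.001,1,0,0,0,0,0,-0.001,1,0,0,0,0,0,0,1])

```text
clock: 16.92
eef_pos: [623.0, 6.5, 89.6]
tool_rot: [3.141, -0.005, 0.096]
force: [2.4, 0.5, 4.2]
width: 11.5
gripper_force: 60.2
```

Request:
carry_out(deltas=[0,0,0,0,0,-0.001,1,0,0,0,0,0,0,1,0,0,0,0,0,0,1])

```text
clock: 17.3
eef_pos: [621.7, 6.4, 90.1]
tool_rot: [3.141, -0.002, 0.096]
force: [3.5, -0.3, 4.5]
width: 11.5
gripper_force: 60.1
```

Request:
carry_out(deltas=[0,0,0,0,0,-0.0005,1,0,0,0,0,0,0,1])

```text
clock: 17.55
eef_pos: [621.1, 6.3, 90.4]
tool_rot: [3.141, -0.001, 0.096]
force: [4.0, 0.6, 4.5]
width: 11.1
gripper_force: 60.1
```

Request:
carry_out(deltas=[0,0,0,0,0,-0.0005,1,0,0,0,0,0,0,1])

```text
clock: 17.8
eef_pos: [620.8, 6.3, 90.8]
tool_rot: [3.141, -0.0, 0.096]
force: [3.3, -0.5, 4.6]
width: 11.0
gripper_force: 60.1
```

Request:
carry_out(deltas=[0,0,0,0.001,0,0,1,0,0,0,0,0,0,1,0,0,0,0,0,0,1,0,0,0,0,0,0,1])

```text
clock: 18.3
eef_pos: [621.0, 6.3, 90.6]
tool_rot: [-3.142, 0.002, 0.096]
force: [0.5, 0.2, 3.8]
width: 10.8
gripper_force: 60.1
```

Request:
carry_out(deltas=[0,0,0,0,0,-0.0005,1,0,0,0,0,0,0,1,0,0,0,0,0,0,1])

```text
clock: 18.68
eef_pos: [621.2, 6.3, 91.1]
tool_rot: [-3.142, 0.001, 0.096]
force: [0.2, -1.6, 3.2]
width: 11.2
gripper_force: 60.0
```

Request:
carry_out(deltas=[0,0,0,0,0,-0.0005,1,0,0,0,0,0,0,1,0,0,0,0,0,0,1])

```text
clock: 19.05
eef_pos: [621.2, 6.4, 91.3]
tool_rot: [-3.142, 0.001, 0.096]
force: [0.8, -1.1, -1.6]
width: 11.5
gripper_force: 59.2
```

Request:
carry_out(deltas=[0,0,0,0,0,-0.0005,1,0,0,0,0,0,0,1,0,0,0,0,0,0,1])

```text
clock: 19.42
eef_pos: [621.2, 6.4, 91.4]
tool_rot: [3.142, 0.002, 0.096]
force: [1.3, -2.0, -10.4]
width: 11.2
gripper_force: 58.3
```

Request:
carry_out(deltas=[0,0,0,0,0,0.0005,1,0,0,0,0,0,0,1,0,0,0,0,0,0,0.6,0,0,0,0,0,0,0.3,0,0,0,0,0,0,0.3,0,0,0,0,0,0,0,0,0,0,0,0,0,0])

```text
clock: 20.3
eef_pos: [621.9, 6.5, 92.0]
tool_rot: [-3.142, -0.0, 0.096]
force: [0.3, -0.6, 0.2]
width: 42.5
gripper_force: 0.0
```

Request:
carry_out(deltas=[0,0,0,0,0,-0.01,0,0,0,0,0,0,-0.03,0,0,0,0,0,0,-0.04,0,0,0,0,0,0,-0.03,0,0,0,0,0,0,0,0])

```text
clock: 20.92
eef_pos: [623.8, 6.3, 205.3]
tool_rot: [3.141, -0.006, 0.096]
force: [0.6, -0.1, -1.3]
width: 42.5
gripper_force: 0.0
```

Run:
```python
from h import *
c=ctrl.calibration("wrist");s=ctrl.read_state();print(s["clock"],s["eef_pos"],s["force"],s["width"])
for z,x in((121.5,622),(73,622)):print(px(c,[x,6.4,z]))
a=ctrl.get_image("wrist")[...,::-1];b=ctrl.get_image("top")[...,::-1]
o=np.zeros((600,640,3),np.uint8);o[:400]=a
o[400:]=cv2.resize(b[150:200,270:350],None,fx=4,fy=4,interpolation=cv2.INTER_CUBIC)[:200].repeat(2,1)[:,:640]
cv2.imwrite("pics/f1.png",o)
```

```text
20.925 [623.79078276   6.32868055 205.26208476] [ 0.60478012 -0.07008537 -1.27384839] 42.473492463191285
[322.55565127 206.07306911]
[322.47724851 189.7992232 ]
```

View pics/f1.png

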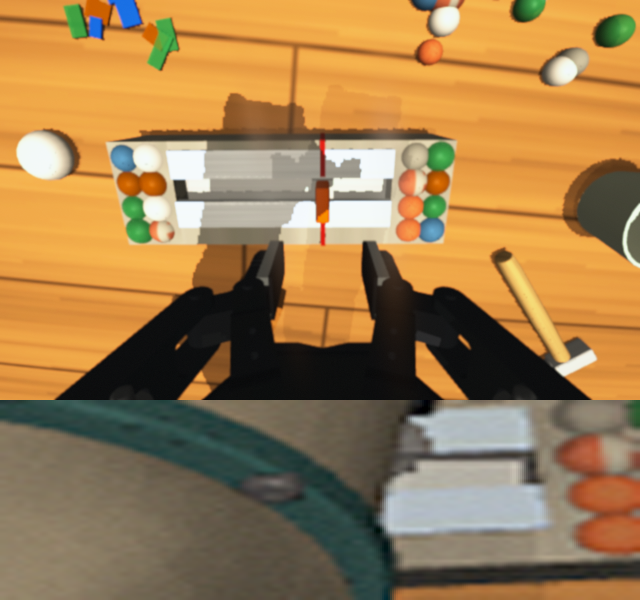

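The picture shows the tab at (322,200), upright, across the slot and on the red mark. The fingers are clear and nothing else has been disturbed.

```bash
python3 -c "
from h import *
print(ctrl.finish_job())"
```

```text
the job is handed in; nothing more can be done
None
```

I handed the job in at about 21 s: the nut sits across the slot at the red mark with its grooves caught on both lips, and the gripper is clear of it. An upward tug of about 10 N barely moved it. The hand-in returned no verdict.

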